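# Clip the lunch box shut and slide it onto the mat beside its twin

## Robot

A 6-joint arm with a two-finger parallel gripper is mounted at the origin on the work surface. World frame = base frame: x ahead of the robot, y to its left, z up, the work surface at z = 0. Lengths are in m, angles in rad, forces in N, time in s.
With the tool pointing down it reaches from about 0.3 to 0.875 m from the base axis. Payload 6.4 kg.
Tool frame: the origin (TCP) lies midway between the tips of the shut fingers; the grasp point (between the pads) lies 19 mm behind it; z points along the fingers, y is the direction in which the jaws open and shut (so a half turn about z gives the same grasp; the last joint's range is limited). The gripper opens to 85 mm and grips with 20 to 120 N. Pads are 22 mm wide; open, the fingers measure 114 mm over their backs; the gripper's body (76 mm by 85 mm) begins 54 mm behind the grasp point. The pads swing forward as they close: fully open they stand 13 mm farther back than shut.
Start: joints at [-1.344, 0.181, 1.607, -0, 1.354, -0.206], TCP at [0.241, -0.522, 0.231] pointing down, gripper open.
Joint ranges: [-2.99, 2.99], [-0.89, 2.07], [0.3, 2.58], [-1.14, 4.28], [0, 2.63], [-3.12, 3.12]. Speed limits (rad/s): [2.57, 2.57, 3.01, 3.14, 3.14, 3.14].

## Interface

Orientations are given as a unit quaternion [w, x, y, z].
In Python, from bench import ctrl gives the robot as it stands. The module is installed in compiled form; this text tells all that it offers.
- The arm moves only by the tool arm_command, never from a script. Its argument "plan" is one flat list of numbers, 4 for each row, row after row: the shift along the tool's x, y, z in mm, then the turn about the tool's z in rad. A call has 1 to 20 rows; each row shifts and turns the commanded pose from where the row before left it, along the tool's axes as they then stand; what a row does not reach is not made up. A row lasts 1/10 s, in which the tool goes at most 50 mm and 8.59 degrees, less where a joint would pass 70% of its speed; a pose out of reach is approached as far as the arm can. A call is refused whole if a number of a shift passes 50 or a number of a turn 0.15, either way. A call with a gripper value outside its range is refused whole. "grip" is the opening, from 0 (shut) to 1 (fully open), set as the call begins (left out, the last holds). The fingers move at their own pace and stop on an object; the grip force is fixed at half the most. Time passes only in rows, so rows that do not move let the fingers close. It gives the time, the measured TCP pose, the force and the opening at its end, in the units of the state.
- ctrl.get_obs(): the state, without advancing time (a new reading comes with each control period).
- ctrl.camera(name): name is "scene" or "top" or "wrist"; returns a dict with "color" (384x512x3 uint8, red, green, blue), "camera_matrix" (3x3 intrinsics, pixels), "eye" and "attitude" of the camera in the world; the wrist camera has in their place "T_tool_cam" (4x4, takes a point from camera to tool coordinates, whose origin is the TCP and whose axes are the flange's). Camera axes: x right, y up, looking along -z (the intrinsics and any distortion apply to the point x, -y, -z); pixel columns grow to the right and rows downward; lengths in m; the calibration is good to about 2 mm. A picture is of the moment at which its call begins: read the wrist's pose just before it. There is no depth.
- ctrl.hand_in(): hands the job in, once; it reports no verdict.
The state is a dict: "time_s": time; "q": joint angles; "dq": joint speeds; "joint_efforts": joint torques, N m; "eef_pos": TCP position; "eef_rot": TCP orientation; "wrist_force": force on the tool from outside, world axes, zero at the start; "torque": the same for the moment, N m; "opening": opening from 0.0 (shut) to 1.0 (fully open).
Only numpy, scipy, OpenCV 4.12 (cv2) and the standard library are available. Lean on these libraries where they do the work, as an engineer would, in place of code of your own. Each camera call takes 0.05 s, during which the arm holds its last target. There are 200 camera calls.

## Task

One packed lunch box is still standing on the bare counter with its front clip open: fold that clip down until it lies shut against the side, then slide the box across the counter, without lifting it, onto the free near half of the drying mat. It should end up wholly on the mat, square in front of the lunch box already there with their ends in line and about a finger's width (15 mm) between them. Do not shove that other box or the things standing around.

Things in the scene. Friction and masses are not known exactly. Their poses are not given: they have to be found in the camera images.
- lunchbox: Clear plastic box to move, 0.34-0.56 kg, loose on the counter. Lid 125 (its x) x 180 mm (its y), 58 mm high; tub under the rim (below 44 mm) 113 x 168, so fingers meet the rim first. Grey 70 mm clips mid-way on both long sides: 135 mm over them. The +x clip is shut and fixed, the -x one (robot side) is open. Too wide to grip: push its sides (2-4 N). Origin: centre of underside, z up.
- clip (a joint): Hinge of lunchbox's open clip, along the box's y, 66 mm from its middle towards -x, 54 mm above its underside. 0 = shut, hanging straight down by the side; 1.57 = level, straight out; 2.4 = limit, up and out. Starts at 1.5-2.2, stays where left (about 0.4 N at its edge). Press it down from above, then in. Flap 70 wide, 30 long, 3 mm thick; shut, its outer face is 67.5 mm from the middle.
- clip_edge (a point): Middle of the free edge of that open clip's flap, 30 mm from its hinge.
- mat: Grey ribbed silicone drying mat fixed on the counter, 2.5 mm thick; around its flat top a bevel 12 mm wide lets a box slide up onto it. Origin: on the counter under the middle of its free near half; from there the flat top runs x -100 to +235 mm, y -112 to +112 mm. Its x points away from the robot (within 8 degrees). It lies left or right of the lunchbox.
- otherbox: Second lunch box, same sizes, both clips shut, loose on the far half of the mat, square to it within 2 degrees, its middle about 152 mm along the mat's x from the mat's origin. Origin and axes as for lunchbox. The lunchbox belongs at its -x side, long sides parallel: 150 mm between the two middles leaves 15 mm between the clips.
- spicejar: Glass spice jar with a steel twist cap, 46 mm across, 94 mm high, loose, 20 cm beyond the lunchbox's start. Leave alone. Origin: centre of underside.
- chopstickrest: Wooden chopstick rest, 22 x 66 mm (y), 14 mm high, loose, beyond the mat, next to the spoon. Leave alone. Origin: centre of underside.
- dispenser: Empty green plastic push dispenser bottle, 66 mm across, 181 mm high, loose, beside the spice jar, 21 cm beyond the lunchbox's start. Leave alone. Origin: centre of underside.
- spoon: Aluminium table spoon, 165 mm long (x), 43 mm bowl, 8 mm high, loose, lying across the counter beyond the mat. Leave alone. Origin: on the underside near its middle.

How it is judged:
By the outcome, as a careful person would: the job done as asked, in the order asked, and still so for the second after the job is handed in, with the robot touching nothing.
It also fails if it takes over 72 s, if anything falls off the work surface, if the arm or the gripper's body presses on something with over 40 N, if the wrist force passes 120 N, or if a joint passes its speed limit or range.

## Working session

There is one attempt and no reset: what is moved stays moved. The work goes in short steps, Python scripts to look and compute and a tool call to move; the robot and the scene stay as the last step left them, time stands still between calls to the robot, and variables do not carry over. Pictures are saved under pics/ and viewed, about 8 in all and at most 12, crops included, and the job is handed in when it is done.

Besides the shell and the picture viewer there is one more tool, called after "Emit:" by a JSON object that holds its "api" and its "payload", one argument or row to a line. arm_command: Moves the arm, as the interface text tells. Its arguments: {"type":"object","properties":{"plan":{"type":"array","items":{"type":"number"}},"grip":{"type":"number"}},"required":["plan"]}

```bash
mkdir -p pics
cat > h.py <<'E'
import numpy as np, cv2
from bench import ctrl
from scipy.spatial.transform import Rotation as R
def quat(q): return R.from_quat([q[1],q[2],q[3],q[0]]).as_matrix()
def cam(name):
    o=ctrl.get_obs(); c=ctrl.camera(name)
    if name=="wrist":
        T=np.eye(4);T[:3,:3]=quat(o["eef_rot"]);T[:3,3]=o["eef_pos"]
        M=T@np.array(c["T_tool_cam"]); c["Rm"],c["e"]=M[:3,:3],M[:3,3]
    else:
        a=np.array(c["attitude"]); c["Rm"]=quat(a) if a.size==4 else a.reshape(3,3); c["e"]=np.array(c["eye"])
    return c
def ray(c,uv,z):
    K=np.array(c["camera_matrix"]); d=np.linalg.inv(K)@[uv[0],uv[1],1]; d=c["Rm"]@(d*[1,-1,-1])
    return c["e"]+d*(z-c["e"][2])/d[2]
def proj(c,p):
    q=c["Rm"].T@(np.array(p)-c["e"]); q=np.array(c["camera_matrix"])@(q*[1,-1,-1]); return q[:2]/q[2]
def save(c,n,s=1.5): cv2.imwrite("pics/"+n,cv2.resize(c["color"][:,:,::-1],None,fx=s,fy=s,interpolation=cv2.INTER_CUBIC))
E
python3 - <<'E'
from h import *
import pickle
for n in("top","scene"):
    c=cam(n); save(c,n+"1.png"); print(n,c["e"],c["Rm"].round(3).tolist(),np.array(c["camera_matrix"]).tolist(),[k for k in c]); pickle.dump(c,open(n+"1.pkl","wb"))
print(ctrl.get_obs())
E
```

```text
top [0.45342786 0.01635927 0.91084145] [[-0.017, 0.991, -0.129], [-1.0, -0.019, -0.016], [-0.019, 0.129, 0.991]] [[429.84655332187896, 0.0, 254.78102619386078], [0.0, 429.84655332187896, 190.46797053723915], [0.0, 0.0, 1.0]] ['color', 'camera_matrix', 'eye', 'attitude', 'Rm', 'e']
scene [ 0.95515742 -0.43349196  0.81218093] [[0.762, -0.503, 0.407], [0.647, 0.605, -0.464], [-0.013, 0.617, 0.787]] [[488.10443762870784, 0.0, 259.6854342723434], [0.0, 488.10443762870784, 183.8241598041564], [0.0, 0.0, 1.0]] ['color', 'camera_matrix', 'eye', 'attitude', 'Rm', 'e']
{'time_s': 0.1, 'q': array([-1.34431200e+00,  1.81480588e-01,  1.60787837e+00, -1.18305224e-05,
        1.35379477e+00, -2.06289386e-01]), 'dq': array([-1.65362241e-03,  3.94966058e-04, -1.28955147e-03,  1.08271876e-03,
       -5.67535607e-06,  1.17951918e-03]), 'joint_efforts': array([-2.59413109e-04, -4.45872402e+01, -3.52239525e+01, -3.23088807e-04,
        4.15066213e-03,  1.79100357e-05]), 'eef_pos': array([ 0.24105701, -0.52150065,  0.23048078]), 'eef_rot': array([-7.80439121e-04,  9.76679001e-01,  2.14703329e-01, -1.36565585e-05]), 'wrist_force': array([ 1.0545293 ,  0.53970124, -0.03323651]), 'torque': array([ 0.01681007,  0.03133666, -0.00770544]), 'opening': 1.0012802843006132}
```

View pics/top1.png

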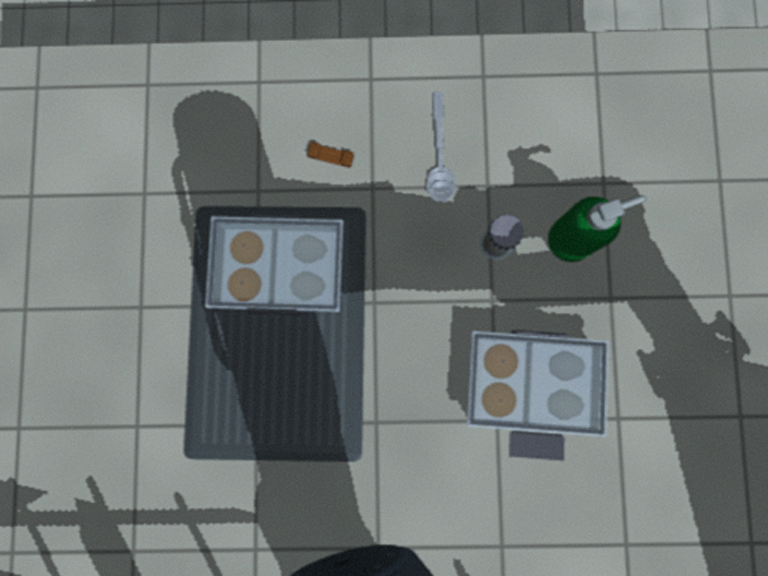

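View pics/scene1.png

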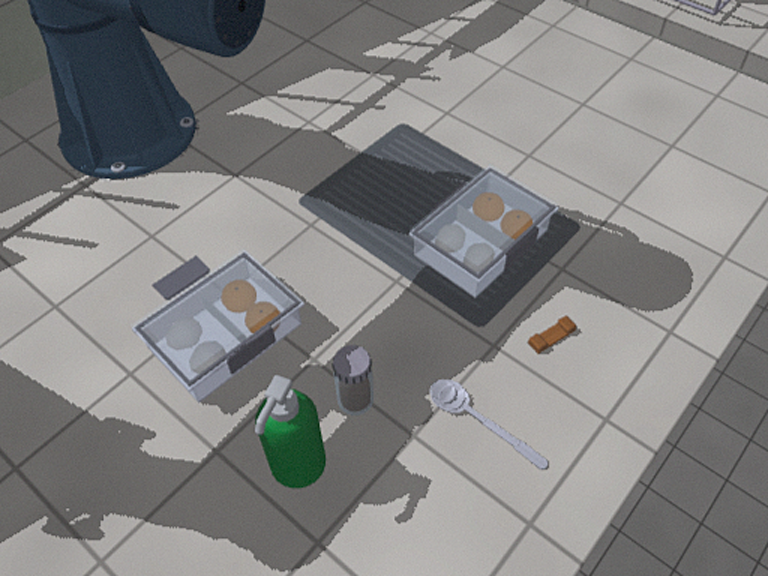

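The top view shows the lunchbox lid corners near (472,332), (607,342), (605,435) and (469,425), with the open clip at (510-565, 431-459). The other box's corners are near (210,217), (343,220), (340,311) and (207,308), and the mat spans (185-365, 207-460). The scene view agrees with this layout.

```bash
cat > m.py <<'E'
from h import *
import pickle
c=pickle.load(open("top1.pkl","rb"))
def box(name,pts,z):
    P=np.array([ray(c,np.array(p)/1.5,z)[:2] for p in pts]) # far-left, far-right, near-right, near-left
    ctr=P.mean(0); y=(P[0]+P[3]-P[1]-P[2])/2; x=(P[0]+P[1]-P[2]-P[3])/2
    print(name,ctr.round(4),"L",np.linalg.norm(y).round(4),"W",np.linalg.norm(x).round(4),"yaw from y",np.degrees(np.arctan2(-y[0],y[1])).round(2),"x",np.degrees(np.arctan2(x[1],x[0])).round(2));
box("lunch",[(472,332),(607,342),(605,435),(469,425)],.058)
box("other",[(210,217),(343,220),(340,311),(207,308)],.0605)
box("mat",[(197,208),(365,209),(361,460),(184,458)],.001)
for n,p,z in[("clipL",(510,459),.058),("clipR",(564,460),.058),("hinge",(510,431),.054),("hr",(565,434),.054),("jar",(507,229),.094),("disp",(572,247),.01),("rest",(330,153),.01),("spoonb",(440,184),.004)]: print(n,ray(c,np.array(p)/1.5,z)[:2].round(4))
# edge-lines: gradient crops
crops=[c["color"][215:310,305:415],c["color"][135:215,130:240]]
im=[cv2.resize(k[:,:,::-1],(400,int(400*k.shape[0]/k.shape[1])),interpolation=cv2.INTER_CUBIC) for k in crops]
h=min(i.shape[0] for i in im); cv2.imwrite("pics/crop.png",np.hstack([i[:h] for i in im]))
E
python3 m.py
```

```text
lunch [ 0.4327 -0.1704] L 0.1758 W 0.12 yaw from y -5.15 x -4.29
other [0.5969 0.1738] L 0.179 W 0.1235 yaw from y -2.45 x -1.61
mat [0.5107 0.1819] L 0.2447 W 0.354 yaw from y -1.52 x -1.71
clipL [ 0.3369 -0.1298]
clipR [ 0.3347 -0.1988]
hinge [ 0.3717 -0.132 ]
hr [ 0.3669 -0.2028]
jar [ 0.6303 -0.1321]
disp [ 0.6207 -0.2377]
rest [0.7662 0.1037]
spoonb [ 0.7182 -0.0547]
```

View pics/crop.png

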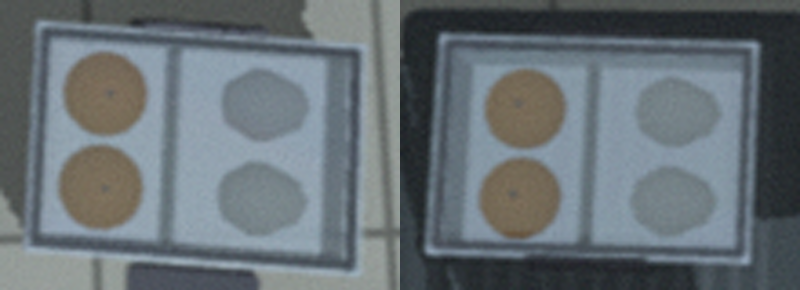

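The crop shows the lunchbox lid corners at (37,20), (365,44), (357,272) and (26,248). The other box's corners are at (439,32), (759,40), (749,264) and (424,252).

```bash
cat >> m.py <<'E'
print("refined")
f=110/400
box("lunch",[((305+a*f-.4)*1.5,(215+b*f-.4)*1.5) for a,b in[(37,20),(365,44),(357,272),(26,248)]],.058)
box("other",[((130+(a-400)*f-.4)*1.5,(135+b*f-.4)*1.5) for a,b in[(439,32),(759,40),(749,264),(424,252)]],.0605)
E
python3 m.py | sed -n '/refined/,$p'
```

```text
refined
lunch [ 0.4345 -0.1699] L 0.1764 W 0.1215 yaw from y -5.1 x -5.14
other [0.5989 0.1753] L 0.1792 W 0.1245 yaw from y -2.94 x -2.93
```

Emit:
{"api": "arm_command", "payload": {
  "plan": [0,0,0,0.13,0,0,0,0.13,0,0,0,0.13,0,0,0,0.13,8,-37,0,0,8,-37,0,0,8,-37,0,0,8,-37,0,0,8,-37,5,0,8,-37,10,0,8,-37,20,0,8,-37,20,0,8,-37,20,0,5,-37,20,0,0,0,0,0,0,0,0,0],
  "grip": 0
}}

```text
time_s: 1.7
eef_pos: [0.35, -0.1593, 0.1359]
eef_rot: [-0.0, 0.999, -0.042, -0.0]
wrist_force: [1.1, -1.0, 0.4]
opening: 0.002
```

Run:
```python
from h import *
c=cam("wrist"); save(c,"w1.png")
o=ctrl.get_obs(); print(o["time_s"],o["eef_pos"],o["eef_rot"],o["wrist_force"],o["opening"])
import pickle; pickle.dump(c,open("w1.pkl","wb"))
t=np.radians(-5.1);ux=np.array([np.cos(t),np.sin(t)]);uy=np.array([-ux[1],ux[0]])
for b in[(-62.5,-90,58),(-62.5,90,58),(-66,35,54),(-66,-35,54)]:
    p=np.array([.4345,-.1699])+(b[0]*ux+b[1]*uy)/1e3; print(b,(proj(c,[*p,b[2]/1e3])*1.5).round())
```

```text
1.75 [ 0.35039226 -0.16048195  0.1366198 ] [ 3.48792137e-04  9.99069099e-01 -4.31367869e-02  1.74660745e-04] [-0.15642339 -0.07539126  0.30728025] -0.0010741724817808218
(-62.5, -90, 58) [561. 261.]
(-62.5, 90, 58) [203. 259.]
(-66, 35, 54) [313. 264.]
(-66, -35, 54) [450. 265.]
```

View pics/w1.png

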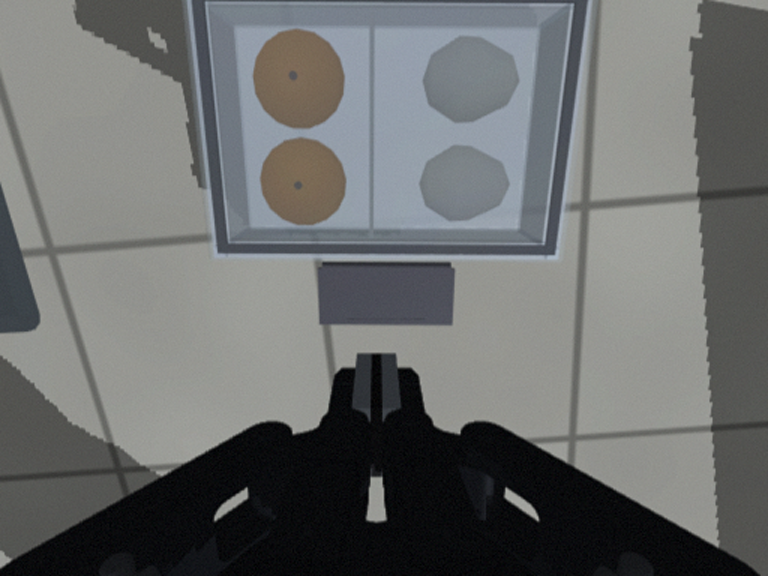

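The wrist view shows the flap square ahead of the fingers, at columns 319-454 and rows 263-324. Box position is confirmed to about 2 mm. I'll press the clip down now.

Emit:
{"api": "arm_command", "payload": {
  "plan": [0,4,20,0,0,0,20,0,0,0,8,0,0,0,8,0,0,0,8,0,0,0,8,0,0,0,8,0,0,0,8,0,0,0,8,0,0,0,8,0,0,0,2,0,0,0,0,0,2,0,0,0,2,0,0,0,1,0,0,0,0,0,0,0]
}}

```text
time_s: 3.35
eef_pos: [0.355, -0.1647, 0.0305]
eef_rot: [0.0, 0.999, -0.043, 0.0]
wrist_force: [-2.1, 0.1, 1.0]
opening: 0.005
```

Run:
```python
from h import *
c=cam("wrist"); save(c,"w2.png")
o=ctrl.get_obs(); print(o["time_s"],o["eef_pos"],o["wrist_force"])
```

```text
3.4 [ 0.35493677 -0.1646439   0.03046017] [-1.17075527 -0.37335777  0.43858382]
```

View pics/w2.png

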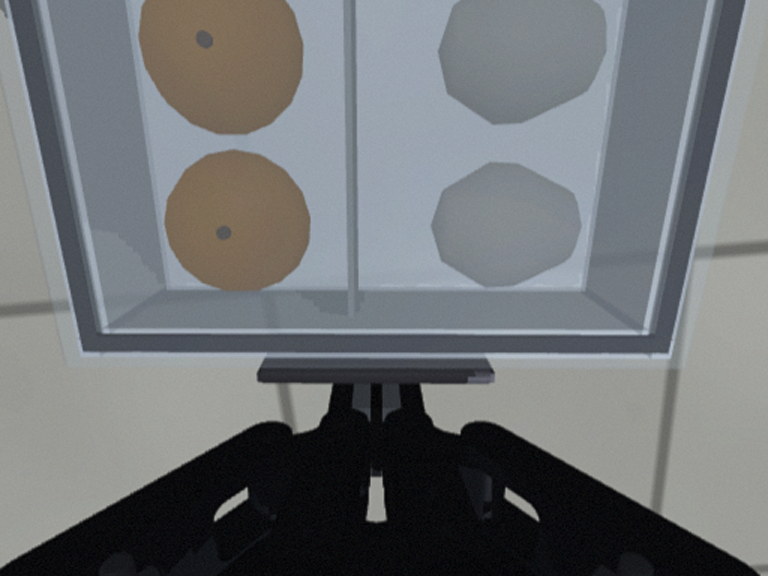

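The flap now hangs down against the fingers, with its top edge at rows 358-380. I'll press it in a little more and keep the push within the planned +x offset.

Emit:
{"api": "arm_command", "payload": {
  "plan": [2,0,0,0,2,0,0,0,2,0,0,0,0,0,0,0]
}}

```text
time_s: 3.8
eef_pos: [0.3611, -0.1651, 0.0303]
eef_rot: [0.0, 0.999, -0.044, 0.0]
wrist_force: [-1.0, 0.6, 0.4]
opening: 0.002
```

Emit:
{"api": "arm_command", "payload": {
  "plan": [-6,0,0,0,-15,0,0,0,-15,0,-20,0,-5,0,-40,0,0,0,-40,0,0,0,0,0]
}}

```text
time_s: 4.4
eef_pos: [0.3226, -0.1643, 0.1352]
eef_rot: [0.004, 0.999, -0.044, 0.004]
wrist_force: [0.7, 0.3, -0.2]
opening: 0.003
```

Run:
```python
from h import *
import pickle
c=cam("wrist"); save(c,"w3.png")
o=ctrl.get_obs(); print(o["time_s"],o["eef_pos"],o["eef_rot"],o["wrist_force"])
pickle.dump(c,open("w3.pkl","wb"))
```

```text
4.45 [ 0.32158448 -0.16330876  0.13289519] [ 0.00258182  0.99903787 -0.04368033  0.00294924] [ 0.09479782  0.04507491 -0.68945622]
```

View pics/w3.png

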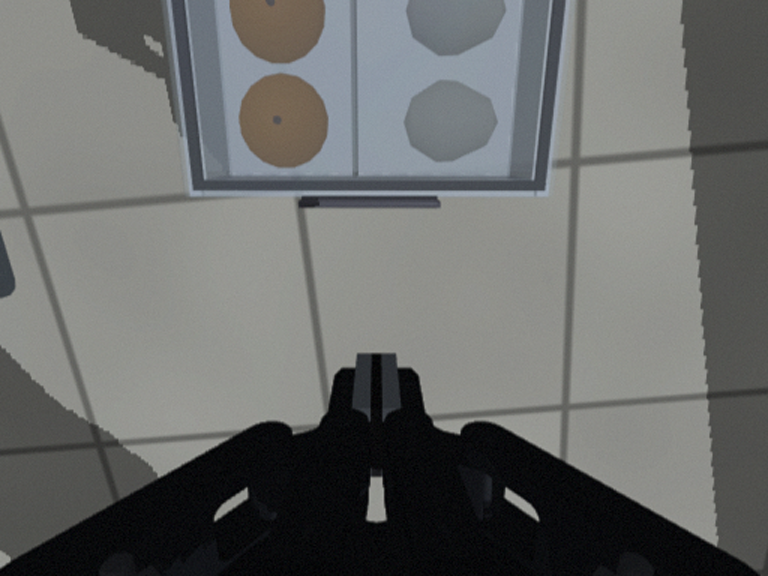

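The clip hangs against the side, as a thin strip at rows 198-207. The near lid edge runs from (189,194) to (551,194). I'll work out the box pose and the flap angle from that.

Run:
```python
from h import *
import pickle
c=pickle.load(open("w3.pkl","rb"))
a=ray(c,np.array([190,195])/1.5,.056);b=ray(c,np.array([550,195])/1.5,.056)
y=(a-b)[:2];L=np.linalg.norm(y);y/=L;x=np.array([y[1],-y[0]]);m=(a+b)[:2]/2
ctr=m+x*.0625; print(L,ctr,np.degrees(np.arctan2(x[1],x[0])))
for ang in(0,.1,.2,.3):
    h=ctr-x*.066; outs=[]
    for r,t in((0,.0015),(.03,.0015)):
        # point at distance r along flap, outer face
        px=-(r*np.sin(ang)+t*np.cos(ang)); pz=.054-r*np.cos(ang)+t*np.sin(ang)
        outs.append((proj(c,[*(h+x*px),pz])*1.5).round(1).tolist())
    print(ang,outs)
print("rimTop",proj(c,[*m,.058])*1.5)
```

```text
0.17445053772624264 [ 0.44002655 -0.17273339] -4.984725252778404
0 [[370.6, 204.9], [370.8, 198.7]]
0.1 [[370.6, 205.0], [370.8, 204.2]]
0.2 [[370.6, 205.0], [370.8, 209.6]]
0.3 [[370.6, 204.9], [370.8, 215.0]]
rimTop [370.55305342 195.39710983]
```

Run:
```python
import pickle,cv2
c=pickle.load(open("w3.pkl","rb"))
I=c["color"]
for r in range(126,144): print(r,r*1.5, [I[r,k-2:k+3].mean(0).round().astype(int).tolist() for k in(215,247,280)])
```

```text
126 189.0 [[78, 84, 90], [79, 84, 92], [76, 80, 88]]
127 190.5 [[134, 143, 152], [135, 143, 152], [134, 142, 151]]
128 192.0 [[155, 165, 175], [155, 165, 175], [156, 166, 175]]
129 193.5 [[153, 162, 172], [154, 162, 174], [154, 165, 174]]
130 195.0 [[106, 112, 120], [108, 115, 125], [107, 115, 123]]
131 196.5 [[58, 60, 67], [57, 60, 66], [60, 61, 68]]
132 198.0 [[53, 55, 62], [53, 54, 60], [53, 53, 60]]
133 199.5 [[66, 66, 74], [66, 67, 75], [65, 66, 74]]
134 201.0 [[73, 74, 84], [74, 76, 84], [73, 75, 84]]
135 202.5 [[77, 78, 88], [80, 81, 90], [84, 86, 96]]
136 204.0 [[76, 78, 87], [78, 79, 89], [82, 83, 93]]
137 205.5 [[75, 76, 86], [75, 77, 86], [75, 77, 85]]
138 207.0 [[106, 107, 108], [101, 103, 105], [98, 100, 103]]
139 208.5 [[139, 141, 137], [136, 138, 133], [133, 134, 131]]
140 210.0 [[148, 149, 145], [146, 148, 143], [144, 145, 142]]
141 211.5 [[148, 149, 144], [146, 147, 142], [143, 144, 140]]
142 213.0 [[149, 149, 146], [145, 146, 141], [143, 145, 141]]
143 214.5 [[148, 149, 144], [147, 148, 144], [143, 145, 141]]
```

Relative to the apparent rim, the strip is shut to within about 0.1 rad. I'll press once more, lower down near the free edge, so it's certainly shut before the slide.

Emit:
{"api": "arm_command", "payload": {
  "plan": [0,0,40,0,0,0,40,0,0,0,25,0,0,0,10,0,10,0,0,0,10,0,0,0,10,0,0,0,4,0,0,0,3,0,0,0,3,0,0,0,3,0,0,0,0,0,0,0]
}}

```text
time_s: 5.65
eef_pos: [0.3628, -0.1651, 0.0153]
eef_rot: [-0.0, 0.999, -0.044, -0.0]
wrist_force: [-0.8, -0.0, -0.4]
opening: 0.002
```

Emit:
{"api": "arm_command", "payload": {
  "plan": [-6,0,0,0,-15,0,0,0,-15,0,-20,0,-5,0,-40,0,0,0,-40,0,0,0,-10,0,0,0,0,0,0,0,0,0]
}}

```text
time_s: 6.45
eef_pos: [0.3213, -0.1612, 0.1243]
eef_rot: [-0.0, 0.999, -0.044, -0.0]
wrist_force: [1.2, 0.0, -1.0]
opening: -0.002
```

Run:
```python
from h import *
import pickle
c=cam("wrist"); save(c,"w4.png");pickle.dump(c,open("w4.pkl","wb"))
o=ctrl.get_obs(); print(o["time_s"],o["eef_pos"],o["eef_rot"],o["wrist_force"])
I=c["color"].mean(2).astype(int)
for k in(150,247): print(k,[(r,I[r,k-2:k+3].mean().round()) for r in range(118,150)])
```

```text
6.5 [ 0.32094994 -0.16080798  0.12382704] [-8.97206309e-04  9.99047019e-01 -4.36274711e-02 -9.44853861e-04] [-0.52212315  0.38263807  0.74332404]
150 [(118, np.float64(74.0)), (119, np.float64(73.0)), (120, np.float64(73.0)), (121, np.float64(76.0)), (122, np.float64(123.0)), (123, np.float64(150.0)), (124, np.float64(155.0)), (125, np.float64(152.0)), (126, np.float64(132.0)), (127, np.float64(108.0)), (128, np.float64(99.0)), (129, np.float64(110.0)), (130, np.float64(126.0)), (131, np.float64(143.0)), (132, np.float64(147.0)), (133, np.float64(148.0)), (134, np.float64(148.0)), (135, np.float64(149.0)), (136, np.float64(148.0)), (137, np.float64(148.0)), (138, np.float64(147.0)), (139, np.float64(148.0)), (140, np.float64(148.0)), (141, np.float64(148.0)), (142, np.float64(147.0)), (143, np.float64(148.0)), (144, np.float64(149.0)), (145, np.float64(148.0)), (146, np.float64(148.0)), (147, np.float64(149.0)), (148, np.float64(148.0)), (149, np.float64(148.0))]
247 [(118, np.float64(75.0)), (119, np.float64(74.0)), (120, np.float64(77.0)), (121, np.float64(77.0)), (122, np.float64(113.0)), (123, np.float64(152.0)), (124, np.float64(165.0)), (125, np.float64(150.0)), (126, np.float64(97.0)), (127, np.float64(54.0)), (128, np.float64(57.0)), (129, np.float64(71.0)), (130, np.float64(77.0)), (131, np.float64(84.0)), (132, np.float64(82.0)), (133, np.float64(79.0)), (134, np.float64(93.0)), (135, np.float64(132.0)), (136, np.float64(146.0)), (137, np.float64(145.0)), (138, np.float64(144.0)), (139, np.float64(145.0)), (140, np.float64(145.0)), (141, np.float64(144.0)), (142, np.float64(143.0)), (143, np.float64(146.0)), (144, np.float64(145.0)), (145, np.float64(144.0)), (146, np.float64(145.0)), (147, np.float64(146.0)), (148, np.float64(144.0)), (149, np.float64(145.0))]
```

View pics/w4.png

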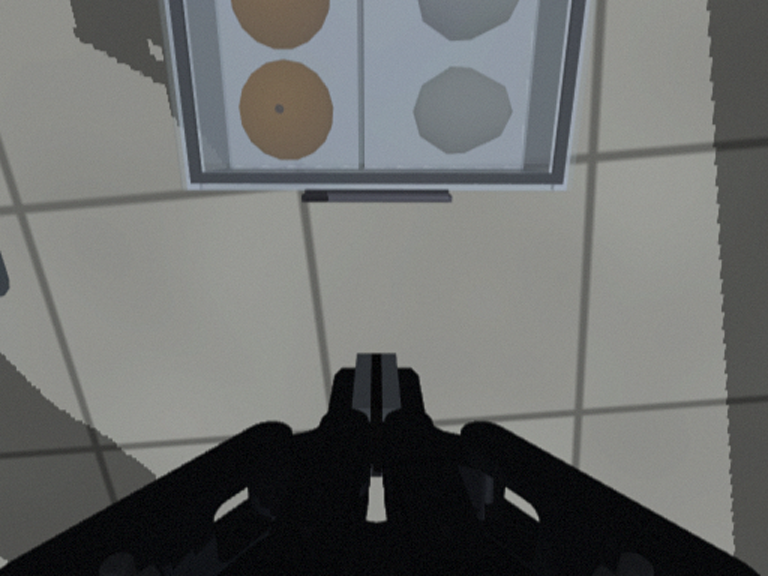

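The strip's width hasn't changed under the second press, so the clip is shut. Next I go round to the box's -y end with the jaws turned along the box's x and open, which gives two contact points.

Emit:
{"api": "arm_command", "payload": {
  "plan": [0,32,0,0,0,32,0,0,0,32,0,0,0,31,0,0,30,0,0,0,30,0,0,0,30,0,0,0,30,0,0,0,0,0,0,-0.146,0,0,0,-0.146,0,0,0,-0.146,0,0,0,-0.146,0,0,0,-0.146,0,0,0,-0.146,0,0,0,-0.146,0,0,0,-0.146,0,0,0,-0.146,0,0,0,-0.146,0,0,0,-0.146,0,0,0,0],
  "grip": 1
}}

```text
time_s: 8.5
eef_pos: [0.4294, -0.2976, 0.1229]
eef_rot: [-0.002, 0.725, 0.689, 0.0]
wrist_force: [0.3, -0.1, -0.7]
opening: 1.002
```

Emit:
{"api": "arm_command", "payload": {
  "plan": [0,4,40,0,0,0,40,0,0,0,28,0,0,0,0,0,10,-0.5,0,0,8,-0.4,0,0,4,-0.2,0,0,4,-0.2,0,0,4,-0.2,0,0,8,-0.4,0,0,10,-0.5,0,0,10,-0.5,0,0,10,-0.5,0,0,8,-0.4,0,0,4,-0.2,0,0,0,0,0,0]
}}

```text
time_s: 10.1
eef_pos: [0.4339, -0.2172, 0.0168]
eef_rot: [-0.001, 0.725, 0.689, 0.0]
wrist_force: [0.6, -0.2, -0.4]
opening: 1.0
```

Run:
```python
from h import *
import pickle
c=cam("top"); save(c,"t2.png");pickle.dump(c,open("t2.pkl","wb"))
o=ctrl.get_obs(); print(o["time_s"],o["eef_pos"],o["eef_rot"],o["wrist_force"])
```

```text
10.15 [ 0.43393125 -0.21755179  0.01676368] [-1.07835984e-03  7.25075417e-01  6.88668619e-01  9.89109600e-05] [0.62584423 0.71798736 0.13137651]
```

View pics/t2.png

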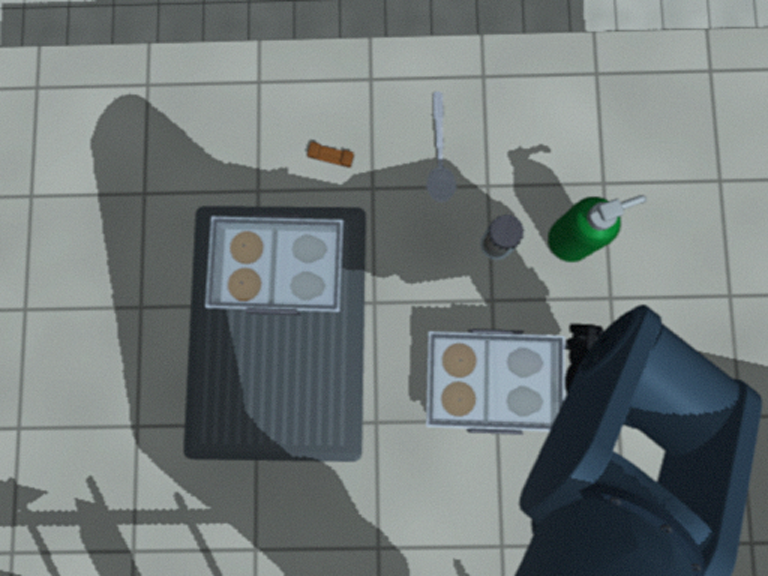

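The box has squared to the fingers, with lid corners near (429,331), (562,338), (559,431) and (427,425), and its clip is shut at (468-523, 430). I'll continue the push.

Emit:
{"api": "arm_command", "payload": {
  "plan": [5,-0.25,0,0,10,-0.5,0,0,12,-0.6,0,0,12,-0.6,0,0,12,-0.6,0,0,12,-0.6,0,0,12,-0.6,0,0,12,-0.6,0,0,12,-0.6,0,0,10,-0.5,0,0,10,-0.5,0,0,10,-0.5,0,0,10,-0.5,0,0,10,-0.5,0,0,10,-0.5,0,0,8,-0.4,0,0,5,-0.25,0,0,3,-0.15,0,0,0,0,0,0]
}}

```text
time_s: 12.05
eef_pos: [0.4347, -0.043, 0.0172]
eef_rot: [-0.0, 0.725, 0.689, 0.0]
wrist_force: [0.3, 0.3, 0.8]
opening: 1.0
```

Emit:
{"api": "arm_command", "payload": {
  "plan": [5,-0.25,0,0,9,-0.45,0,0,9,-0.45,0,0,9,-0.45,0,0,9,-0.45,0,0,9,-0.45,0,0,9,-0.45,0,0,9,-0.45,0,0,9,-0.45,0,0,6,-0.3,0,0,4,-0.2,0,0,0,0,0,0,0,0,0,0]
}}

```text
time_s: 13.35
eef_pos: [0.4345, 0.044, 0.0169]
eef_rot: [-0.001, 0.725, 0.689, -0.0]
wrist_force: [0.0, -0.3, 0.7]
opening: 1.0
```

Run:
```python
from h import *
import pickle
c=cam("top");pickle.dump(c,open("t3.pkl","wb"))
k=c["color"][130:310,120:300]; cv2.imwrite("pics/t3.png",cv2.resize(k[:,:,::-1],(600,600),interpolation=cv2.INTER_CUBIC))
o=ctrl.get_obs(); print(o["time_s"],o["eef_pos"],o["eef_rot"],o["wrist_force"])
```

```text
13.4 [0.43456464 0.04382908 0.01698013] [-5.18239475e-04  7.25303240e-01  6.88429315e-01 -1.38747663e-04] [-0.73107895  0.91510165 -0.22000927]
```

View pics/t3.png

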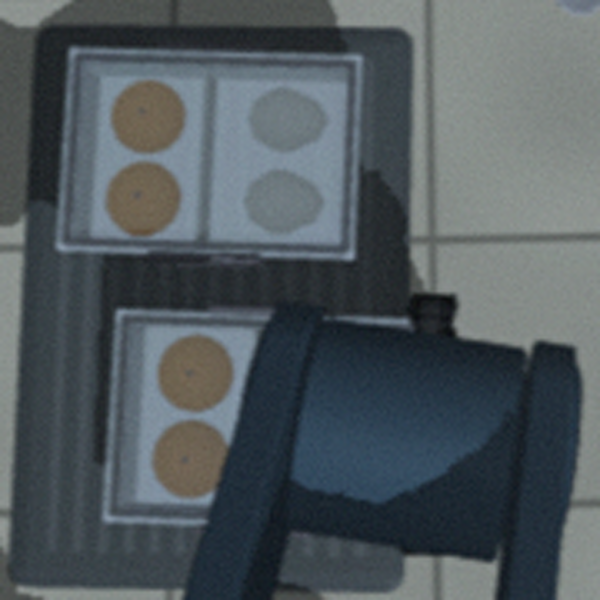

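The box is on the mat's near half. In the crop, the lunchbox's left corners are (116,311) and (104,521), against (71,49) and (56,248) for the other box. I'll compute the remaining offset.

Run:
```python
from h import *
import pickle
c=pickle.load(open("t3.pkl","rb"))
f=lambda a,b: ray(c,(120+a*.3-.35,130+b*.3-.35),.0605)[:2]
O=[f(71,49),f(361,57),f(354,260),f(56,248)]; L=[f(116,311),f(104,521)]
x=(O[0]+O[1]-O[2]-O[3])/2; y=(O[0]+O[3]-O[1]-O[2])/2; print(np.linalg.norm(x),np.linalg.norm(y))
print("other",np.mean(O,0),np.degrees(np.arctan2(x[1],x[0])),np.degrees(np.arctan2(-y[0],y[1])))
e=L[0]-L[1]; print("lunch left edge yaw",np.degrees(np.arctan2(e[1],e[0])),np.linalg.norm(e)); 
e=O[0]-O[3]; print("other left yaw",np.degrees(np.arctan2(e[1],e[0])))
xh=x/np.linalg.norm(x); yh=np.array([-xh[1],xh[0]])
d=np.mean(L,0)-(O[0]+O[3])/2; print("dx,dy of lunch vs other",d@xh*1e3,d@yh*1e3)
```

```text
0.12286588750338624 0.17818283824917833
other [0.59748296 0.1748933 ] -2.8439133126449603 -3.106168502472542
lunch left edge yaw -2.532156952849513 0.12259100965349087
other left yaw -3.2492377853808416
dx,dy of lunch vs other -158.80339864711326 -38.37404569609925
```

Emit:
{"api": "arm_command", "payload": {
  "plan": [4,0,0,0,6,0,0,0,6,0,0,0,6,0,0,0,6,0,0,0,4,0,0,0,3,0,0,0,2,0,0,0,0,0,0,0]
}}

```text
time_s: 14.3
eef_pos: [0.4371, 0.0809, 0.0174]
eef_rot: [-0.0, 0.725, 0.689, 0.0]
wrist_force: [0.5, -0.2, 0.1]
opening: 1.004
```

Emit:
{"api": "arm_command", "payload": {
  "plan": [-10,0,0,0,-25,0,0,0,-40,0,0,0,-20,0,-30,0,0,0,-50,0,0,0,-50,0,-50,0,0,0,-50,0,0,0,-50,0,0,0,0,0,0,0,0,0,0,0]
}}

```text
time_s: 15.4
eef_pos: [0.4236, -0.1656, 0.1472]
eef_rot: [-0.0, 0.727, 0.687, 0.0]
wrist_force: [-0.1, 0.4, -0.1]
opening: 0.999
```

```bash
cat > look.py <<'E'
from h import *
import pickle,sys
n=sys.argv[1]
c=cam("top");pickle.dump(c,open(n+".pkl","wb"))
k=c["color"][130:310,120:300]; cv2.imwrite("pics/"+n+".png",cv2.resize(k[:,:,::-1],(600,600),interpolation=cv2.INTER_CUBIC))
o=ctrl.get_obs(); print(o["time_s"],o["eef_pos"],o["eef_rot"],o["q"].round(2))
E
python3 look.py t4
```

```text
15.45 [ 0.42363239 -0.16433356  0.14702424] [-4.96484553e-04  7.25887749e-01  6.87812996e-01  1.04227029e-04] [-0.63  0.01  1.98  0.    1.16 -0.58]
```

View pics/t4.png

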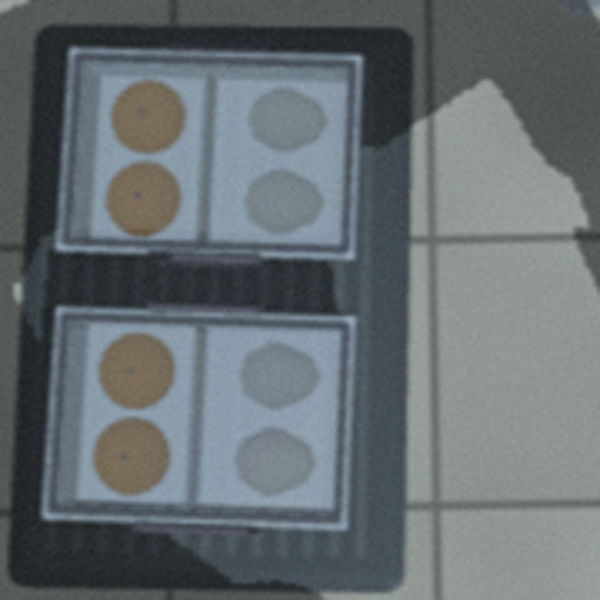

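Both boxes are now fully visible. The lunchbox corners are (57,308), (355,317), (348,530) and (43,521). I'll measure with line fits by hand-picked corners.

```bash
cat > rel.py <<'E'
from h import *
def rel(c,O,L):
    f=lambda a,b: ray(c,(120+a*.3-.35,130+b*.3-.35),.0605)[:2]
    r=[]
    for Q in(O,L):
        Q=[f(*p) for p in Q]; x=(Q[0]+Q[1]-Q[2]-Q[3])/2; y=(Q[0]+Q[3]-Q[1]-Q[2])/2
        r.append((np.mean(Q,0),x,y)); print(np.mean(Q,0).round(4),"W,L",np.linalg.norm(x).round(4),np.linalg.norm(y).round(4),"yaw",np.degrees(np.arctan2(x[1],x[0])).round(2),np.degrees(np.arctan2(-y[0],y[1])).round(2))
    y=r[0][2]/np.linalg.norm(r[0][2]); x=np.array([y[1],-y[0]]); d=r[1][0]-r[0][0]; print("rel mm",(d@x*1e3).round(1),(d@y*1e3).round(1))
E
python3 - <<'E'
from rel import *
import pickle
rel(pickle.load(open("t4.pkl","rb")),[(71,49),(361,57),(354,260),(56,248)],[(57,308),(355,317),(348,530),(43,521)])
E
```

```text
[0.5975 0.1749] W,L 0.1229 0.1782 yaw -2.84 -3.11
[0.4392 0.1799] W,L 0.1241 0.1784 yaw -2.54 -2.63
rel mm -158.3 -3.6
```

Remaining: about 3 mm in +y and 8 mm in +x. I go back for the small y push first.

Emit:
{"api": "arm_command", "payload": {
  "plan": [40,0,0,0,40,0,0,0,40,0,0,0,30,0,0,0,0,0,50,0,0,0,50,0,10,0,30,0,30,0,0,0,30,0,0,0,15,0,0,0,6,0,0,0,3,0,0,0,2,0,0,0,0,0,0,0,0,0,0,0]
}}

```text
time_s: 16.95
eef_pos: [0.4372, 0.0811, 0.0174]
eef_rot: [0.0, 0.726, 0.688, 0.0]
wrist_force: [-0.7, 0.1, 0.1]
opening: 1.001
```

Emit:
{"api": "arm_command", "payload": {
  "plan": [1.5,0,0,0,1.5,0,0,0,0,0,0,0,0,0,0,0,-10,0,0,0,-25,0,0,0,-30,0,0,0,0,0,-45,0,0,0,-45,0,0,0,-40,0,0,0,0,0]
}}

```text
time_s: 18.05
eef_pos: [0.4377, 0.0184, 0.1528]
eef_rot: [0.004, 0.725, 0.688, 0.003]
wrist_force: [0.7, -0.0, 0.6]
opening: 0.997
```

Emit:
{"api": "arm_command", "payload": {
  "plan": [0,0,0,0.143,0,0,0,0.143,0,0,0,0.143,0,0,0,0.143,0,0,0,0.143,0,0,0,0.143,0,0,0,0.143,0,0,0,0.143,0,0,0,0.143,0,0,0,0.143,0,0,0,0.143,-35,0,0,0,-35,0,0,0,-35,-30,0,0,0,-45,0,0,0,-45,0,0,0,-45,0,0,0,0,0,0,0,0,0,0]
}}

```text
time_s: 19.95
eef_pos: [0.3369, 0.1907, 0.1464]
eef_rot: [0.0, 1.0, -0.025, -0.001]
wrist_force: [-1.0, 0.1, -0.3]
opening: 0.999
```

Run:
```python
from h import *
o=ctrl.get_obs(); print(o["time_s"],o["eef_pos"],o["eef_rot"]); q=o["eef_rot"]; print(np.degrees(2*np.arctan2(q[2],q[1])))
c=cam("wrist"); save(c,"w5.png",1)
for n,(bx,by) in{"nearL":(-.0625,.09),"nearR":(-.0625,-.09)}.items():
    t=np.radians(-2.6); x=np.array([np.cos(t),np.sin(t)]); y=np.array([-x[1],x[0]])
    print(n,proj(c,[*(np.array([.4392,.183])+bx*x+by*y),.0605]))
```

```text
19.95 [0.33688045 0.19068289 0.14638963] [ 2.82497637e-04  9.99681147e-01 -2.52325326e-02 -9.18296998e-04]
-2.8917434954778365
nearL [135.69693145 148.69859998]
nearR [372.34349211 147.71836603]
```

Emit:
{"api": "arm_command", "payload": {
  "plan": [0,3,45,0,0,0,45,0,0,0,39,0,0,0,0,0,15,0,0,0,10,0,0,0,4,0,0,0,3,0,0,0,2,0,0,0,2,0,0,0,1,0,0,0,0,0,0,0,0,0,0,0]
}}

```text
time_s: 21.3
eef_pos: [0.3746, 0.1852, 0.0183]
eef_rot: [-0.0, 1.0, -0.027, 0.0]
wrist_force: [-2.6, 1.2, 1.8]
opening: 1.0
```

```bash
python3 look.py t5
python3 - <<'E'
from h import *
import pickle
a=pickle.load(open("t4.pkl","rb"))["color"].astype(int).mean(2);b=pickle.load(open("t5.pkl","rb"))["color"].astype(int).mean(2)
# row profile across gap at cols where lunch far edge & other near edge are visible
for col in(145,160,190,215):
  print(col,[int(v) for v in a[200:232,col-2:col+3].mean(1)],"\n   ",[int(v) for v in b[200:232,col-2:col+3].mean(1)])
E
```

```text
21.35 [0.37460448 0.18517976 0.01828176] [-1.82197353e-05  9.99635807e-01 -2.69861667e-02  6.71731935e-06] [0.17 0.17 2.13 0.   0.84 1.8 ]
145 [107, 88, 81, 101, 141, 102, 52, 41, 46, 45, 44, 46, 45, 46, 46, 48, 48, 45, 46, 45, 45, 60, 106, 123, 92, 84, 106, 117, 119, 127, 127, 128] 
    [88, 76, 68, 85, 117, 81, 43, 35, 36, 39, 38, 39, 39, 39, 38, 40, 36, 54, 96, 104, 78, 73, 95, 110, 116, 118, 118, 121, 119, 121, 121, 121]
160 [107, 120, 91, 92, 128, 131, 71, 44, 46, 48, 47, 47, 47, 48, 48, 47, 47, 47, 47, 47, 46, 47, 82, 132, 108, 83, 100, 135, 150, 142, 111, 101] 
    [91, 102, 75, 78, 109, 110, 60, 37, 38, 40, 40, 39, 42, 39, 38, 40, 40, 45, 76, 115, 89, 70, 84, 115, 129, 118, 94, 85, 89, 88, 88, 89]
190 [149, 145, 124, 91, 93, 118, 85, 86, 89, 66, 57, 50, 49, 50, 50, 50, 49, 51, 51, 50, 49, 56, 81, 98, 120, 103, 84, 101, 136, 150, 154, 154] 
    [130, 125, 108, 76, 81, 98, 71, 71, 75, 55, 41, 41, 41, 43, 41, 42, 39, 49, 68, 87, 105, 88, 71, 84, 114, 130, 134, 134, 134, 134, 135, 134]
215 [153, 150, 145, 111, 83, 103, 145, 118, 63, 48, 51, 50, 51, 51, 52, 52, 54, 51, 51, 52, 51, 52, 48, 52, 91, 138, 105, 83, 104, 142, 153, 156] 
    [132, 129, 126, 96, 74, 86, 120, 93, 51, 40, 42, 44, 44, 42, 44, 43, 43, 42, 41, 44, 76, 116, 91, 72, 86, 117, 130, 134, 136, 134, 134, 134]
```

Run:
```python
from h import *
import pickle
c=pickle.load(open("t5.pkl","rb"))
I=cv2.resize(c["color"][:,:,::-1],None,fx=1,fy=1).astype(float).mean(2)
def peaks(col,lo,hi):
    p=I[lo:hi,col-2:col+3].mean(1); r=np.arange(lo,hi); w=np.clip(p-75,0,None); return (w*r).sum()/w.sum()
for col in(145,150,158,212,218):
    p=I[195:230,col-2:col+3].mean(1)
    # bright rim ridges nearest the gap: search from dark gap middle outwards, parabolic peak
    dark=np.where(p<50)[0]; a,b=dark[0],dark[-1]
    def pk(i): 
        y0,y1,y2=p[i-1:i+2]; return i+.5*(y0-y2)/(y0-2*y1+y2)
    u=max(range(a-4,a),key=lambda i:p[i]); v=max(range(b+1,b+4),key=lambda i:p[i])
    # half-level outer edges
    def half(seq,rev): 
        return None
    U=195+pk(u);V=195+pk(v)
    P=ray(c,(col,U),.0605);Q=ray(c,(col,V),.0605); print(col,U.round(2),V.round(2),"ridge gap mm",((P-Q)[:2]@[.9988,-.0495]*1e3).round(1))
k=I[120:300,125:235]
```

```text
145 203.97 218.72 ridge gap mm 29.4
150 204.07 218.93 ridge gap mm 29.6
158 204.4 219.09 ridge gap mm 29.3
212 205.94 221.03 ridge gap mm 30.0
218 212.9 221.15 ridge gap mm 16.4
```

View pics/t5.png

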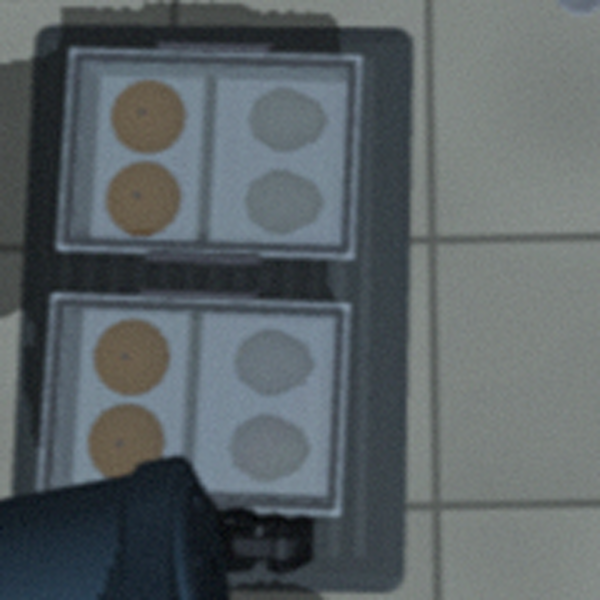

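This shows the boxes parallel with an even gap, with lunchbox corners near (51,295) and (350,304). I'll measure the pitch from identical ridge lines on both boxes.

```bash
cat > fit.py <<'E'
from h import *
def lines(c):
    I=cv2.GaussianBlur(c["color"].astype(np.float32).mean(2),(0,0),.6)
    w=lambda u,v: ray(c,(u+.5,v+.5),.0605)[:2]   # pixel centre
    def pk(p,i): return i+.5*(p[i-1]-p[i+1])/(p[i-1]-2*p[i]+p[i+1])
    def ridge(a,b,vert):  # a,b crop-coords ends; search +-3px across
        a=np.array(a)*.3+[119.65,129.65]; b=np.array(b)*.3+[119.65,129.65]; P=[]
        for s in np.linspace(.12,.88,40):
            u,v=a+s*(b-a)
            if vert:
                j=int(round(v)); k0=int(round(u)); p=I[j,k0-4:k0+5]; i=1+int(np.argmax(p[1:-1]))
                if 1<i<7: P.append(w(k0-4+pk(p,i),j))
            else:
                j=int(round(u)); k0=int(round(v)); p=I[k0-4:k0+5,j]; i=1+int(np.argmax(p[1:-1]))
                if 1<i<7: P.append(w(j,k0-4+pk(p,i)))
        vx,vy,x0,y0=cv2.fitLine(np.array(P,np.float32),cv2.DIST_HUBER,0,.0005,1e-6).ravel()
        return np.array([x0,y0]),np.array([vx,vy]),len(P)
    return ridge
def go(c,O,L,near=True):
    r=lines(c); deg=lambda d,ax:np.degrees(np.arctan(-d[0]/d[1] if ax=='y' else d[1]/d[0])).round(2)
    of,on,ol,orr=r(O[0],O[1],0),r(O[3],O[2],0),r(O[0],O[3],1),r(O[1],O[2],1)
    lf,ll,lr=r(L[0],L[1],0),r(L[0],L[3],1),r(L[1],L[2],1)
    print("yaw other",deg(of[1],'y'),deg(on[1],'y'),deg(ol[1],'x'),deg(orr[1],'x'),"lunch",deg(lf[1],'y'),deg(ll[1],'x'),deg(lr[1],'x'))
    t=np.radians(np.mean([deg(of[1],'y'),deg(on[1],'y')])); X=np.array([np.cos(t),np.sin(t)]);Y=np.array([-X[1],X[0]])
    print("far-far",((lf[0]-of[0])@X*1e3).round(1))
    if near:
        ln=r(L[3],L[2],0); print("near-near",((ln[0]-on[0])@X*1e3).round(1),"lunch near yaw",deg(ln[1],'y'))
    def at(l,x): return l[0]+l[1]*((x-l[0]@X)/(l[1]@X))
    xo=(of[0]+on[0])/2@X; xl=lf[0]@X-.0605
    print("dy left",((at(ll,xl)-at(ol,xo))@Y*1e3).round(1),"right",((at(lr,xl)-at(orr,xo))@Y*1e3).round(1))
E
python3 - <<'E'
from fit import *
import pickle
O=[(71,49),(361,57),(354,260),(56,248)]
go(pickle.load(open("t4.pkl","rb")),O,[(57,308),(355,317),(348,530),(43,521)])
go(pickle.load(open("t5.pkl","rb")),O,[(51,295),(350,304),(342,515),(38,490)],False)
E
```

```text
yaw other -2.8 -2.7 -2.78 -2.61 lunch -2.94 -3.0 -3.06
far-far -158.0
near-near -157.8 lunch near yaw -3.09
dy left -2.0 right -2.3
yaw other -2.79 -2.72 -2.84 -2.98 lunch -3.03 -3.4 -3.01
far-far -150.2
dy left 1.8 right 1.7
```

Pitch is 150.2 mm, ends are within 2 mm and yaw within 0.3°. I'll retreat and do the final check.

Emit:
{"api": "arm_command", "payload": {
  "plan": [-4,0,0,0,-15,0,0,0,-25,0,0,0,0,0,-40,0,0,0,-40,0,0,0,-40,0,0,0,0,0,0,0,0,0]
}}

```text
time_s: 22.15
eef_pos: [0.3317, 0.1877, 0.1392]
eef_rot: [-0.0, 1.0, -0.027, 0.002]
wrist_force: [0.0, 0.2, -1.2]
opening: 1.002
```

```bash
python3 look.py t6
python3 - <<'E'
from fit import *
import pickle
O=[(71,49),(361,57),(354,260),(56,248)]
go(pickle.load(open("t6.pkl","rb")),O,[(51,295),(350,304),(342,515),(38,505)],False)
c=cam("wrist"); I=[cv2.resize(c["color"][:,:,::-1],(512,384)),cv2.resize(cv2.imread("pics/t6.png"),(288,288))]
J=np.zeros((384,800,3),np.uint8);J[:,:512]=I[0];J[:288,512:]=I[1];cv2.imwrite("pics/fin.png",J)
a,b=[pickle.load(open(n,"rb"))["color"].astype(int) for n in("top1.pkl","t6.pkl")]
E
```

```text
22.2 [0.33060718 0.18741827 0.13793598] [-2.53331628e-05  9.99632795e-01 -2.70958163e-02  3.01312187e-04] [ 0.2  -0.17  2.16 -0.    1.15  1.83]
yaw other -2.79 -2.82 -2.75 -3.03 lunch -3.04 -3.39 -3.02
far-far -150.1
dy left 1.7 right 1.5
```

View pics/fin.png

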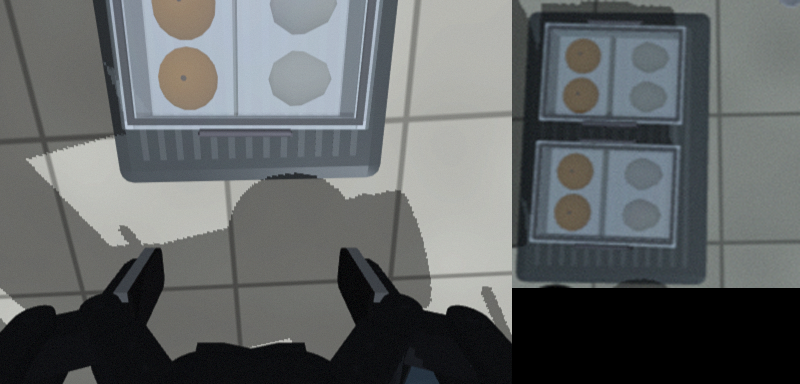

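The final view shows the box wholly on the mat, parallel to the other one. The clip is a thin shut strip at (198-292, 132), and the gripper is clear.

```bash
python3 -c "
from h import *
print(ctrl.hand_in())"
```

```text
the job is handed in; nothing more can be done
None
```

The clip is folded shut and the box is on the near half of the mat, square in front of the other box. I handed it in at about 22 s of robot time with the gripper clear of everything.

- **Clip:** I pressed it down from above and then in, twice. The second press was lower, near the free edge.
- **Slide:** I pushed the box along the counter with the open fingers against its end. Then I gave it a 3 mm correction from the end and a push of about 8 mm from the robot side.

Last checks, from the top camera:

| Check | Measured | Wanted |
|---|---|---|
| Distance between box middles | 150.1 mm (about 15 mm between the clips) | 150 mm |
| Ends out of line | about 1.6 mm | 0 |
| Angle between the boxes | about 0.3° (one left-edge fit gave 0.6°) | 0° |
| Other box | unmoved; its edge fits agree before and after the last push | not shoved |

- **Clip angle:** the clip looked shut in every later picture, but I could not measure its angle better than about 0.1 rad. After the first press its edge read about 1 mm further out than expected, and the second press did not change that. I put it down to the rounded rim.
- **Things around:** I did not measure the jar, dispenser, chopstick rest and spoon again at the end. The arm went nowhere near them, and they had not moved in the top view taken early in the slide.

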